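# Push the tip box into its corner stop

### The arm

A 7-joint arm with a two-finger parallel gripper is mounted at the origin on a cart in front of the work surface, level with it; the furniture and walls round the work are solid. World frame = base frame: x ahead of the robot, y to its left, z up, the work surface at z = 0. Lengths are in m, angles in rad, forces in N, time in s.
With the tool pointing down it reaches from about 0.35 to 0.9 m from the base axis. Payload 7.2 kg.
Tool frame: the origin (TCP) lies midway between the tips of the shut fingers; the grasp point (between the pads) lies 19 mm behind it; z points along the fingers, y is the line along which they close (so a half turn about z gives the same grasp; the last joint's range is limited). The gripper opens to 85 mm and grips with 20 to 120 N. Pads are 22 mm wide; open, the fingers measure 114 mm over their backs; the gripper's body (76 mm by 85 mm) begins 54 mm behind the grasp point. The pads swing forward as they close: fully open they stand 13 mm farther back than shut.
Start: joints at [1.116, 0.411, -0.013, 1.596, 0.006, 1.134, -0.082], TCP at [0.236, -0.579, 0.231] pointing down, gripper open.
Joint ranges: [-2.95, 2.95], [-0.29, 1.99], [-1.47, 1.44], [0.14, 2.54], [-1.03, 4.17], [0.13, 1.85], [-2.86, 2.86]. Speed limits (rad/s): [2.39, 2.39, 3.01, 3.01, 3.14, 3.14, 3.14].

### API

Orientations are given as a unit quaternion [w, x, y, z].
In Python, from cell import state, capture, camera_model, finish_job gives the robot as it stands.
- The arm moves only by the shell command python3 -m creep 'ROWS' [FORCE]. ROWS is JSON, a list of rows, each a list of 3 entries, a list of its own where there are three numbers: the shift along the tool's x, y, z in cm, then the turn, a rotation vector about the tool's x, y, z in degrees, then the opening, from 0 (shut) to 1 (fully open). A call has 1 to 12 rows; each row is the pose to reach, as a shift and turn from the pose commanded when the call began, along the tool's axes at that moment; what a row does not reach only later rows make up. A row lasts 1/10 s, in which the tool goes at most 50 mm and 8.59 degrees, less where a joint would pass 70% of its speed; a pose out of reach is approached as far as the arm can. A call with a gripper value outside its range is refused whole. The fingers move at their own pace and stop on an object; FORCE is the grip in N (left out, the last holds). Time passes only in rows, so rows that repeat a pose let the fingers close. It gives the time, the measured TCP pose, the force, the opening and the grip force at its end, in the units of the state.
- state(): the state, without advancing time (a new reading comes with each control period).
- capture(name): name is "scene" or "side" or "wrist"; returns (picture, depth): 400x640x3 uint8, blue, green, red; 400x640 float32, m along the optical axis (not along the pixel's ray), 0 where there is no reading.
- camera_model(name): a dict with "intrinsics" (3x3 intrinsics, pixels), "extrinsics" (4x4, takes a point from camera to world coordinates); the wrist camera has in their place "mount" (4x4, takes a point from camera to tool coordinates, whose origin is the TCP and whose axes are the flange's). Camera axes: x right, y down, z forward; pixel columns grow to the right and rows downward; lengths in m; the calibration is good to about 2 mm. A picture is of the moment at which its call begins: read the wrist's pose just before it. camera_model takes no time and is no camera call.
- finish_job(): hands the job in; it is judged then, once.
The state is a dict: "time_s": time; "joint_pos": joint angles; "joint_velocities": joint speeds; "tau": joint torques, N m; "ee_pos": TCP position; "tcp_rot": TCP orientation; "contact_force": force on the tool from outside, world axes, zero at the start; "moment": the same for the moment, N m; "width": finger opening in m; "finger_force": force on a finger pad.
Only numpy, scipy, OpenCV 4.12 (cv2) and the standard library are available. Lean on these libraries where they do the work, as an engineer would, in place of code of your own. Each camera call takes 0.05 s, during which the arm holds its last target. There are 200 camera calls.

### The job

With the fingertips, gently push the blue pipette-tip box that stands before the orange corner stop across the desk into the inside corner of the stop, its long side along the stop's longer wall, until it sits snug and square against both walls. Only push it, never lift or tip it, and leave it standing there. Do not disturb the beaker, the bottle, the amber vial and the red stopper that stand round the stop.

Things in the scene. Friction and masses are not known exactly. Their poses are not given: they have to be found in the camera images.
- tip_box: loose, shut pipette-tip box: blue base, clear fixed lid, vertical walls; 83 x 118 mm, 86 mm high, about 0.3 kg. Origin in its underside: long faces at x = -40 (latch side) and +43 mm, short faces at y = -59 and +59 mm. It starts on the desk at least 15 mm from the stop's walls, its x axis within 0.4 rad of the stop's. Best pushed below 55 mm height
- corner_stop: orange corner stop fixed to the desk, two walls 55 mm high, 10 mm thick. Origin: on the desk at the inside corner. Back wall: inner face x = 0, from y = 0 to -140 mm. Side wall: inner face y = 0, from x = 0 to -100 mm. x points away from the robot within 0.3 rad. Snug in the corner, the box's origin is at x = -43, y = -59 mm, axes parallel to the stop's
- beaker: clear glass beaker, 51 mm across, 52 mm high, loose bystander; origin centre of underside, z up
- bottle: clear glass bottle half full, 57 mm across, 122 mm high, loose bystander; origin centre of underside, z up
- amber_vial: amber vial with black cap, 22 mm across, 48 mm high, loose bystander; origin centre of underside, z up
- red_stopper: red rubber stopper, 27 mm across, 24 mm high, loose bystander; origin centre of underside, z up
There are look-alikes about, which are no part of the job. What is meant by the tip_box is not green, and is the smaller of those in its own colour.

How it is judged:
By the outcome, as a careful person would: the job done as asked, in the order asked, and still so for the second after the job is handed in, with the robot touching nothing.
It also fails if it takes over 48 s, if anything falls off the work surface, if the arm or the gripper's body presses on something with over 40 N, if the wrist force passes 120 N, or if a joint passes its speed limit or range.

## Working session

There is one attempt and no reset: what is moved stays moved. The work goes in short steps, Python scripts to look and compute and a shell command to move; the robot and the scene stay as the last step left them, time stands still between calls to the robot, and variables do not carry over. Pictures are saved under pics/ and viewed, at most 13 in all, crops included, and the job is handed in when it is done.

```bash
mkdir -p pics; ls; python3 - <<'E'
from cell import *
import cv2,numpy as np
s=state();print(s['time_s'],s['ee_pos'],s['tcp_rot'],s['width'])
for n in('scene','side'):
    p,d=capture(n);cv2.imwrite(f'pics/{n}0.png',p);np.savez(f'{n}0.npz',p=p,d=d)
    m=camera_model(n);print(n,np.round(m['extrinsics'],3).tolist())
E
```

```text
pics
0.0 [ 0.23554345 -0.57840172  0.23043907] [-7.74768013e-04  9.81349989e-01  1.92227860e-01 -2.19070574e-04] 0.0856838186622676
scene [[-0.901, -0.198, 0.386, 0.181], [-0.433, 0.443, -0.785, 0.803], [-0.016, -0.875, -0.485, 0.607], [0.0, 0.0, 0.0, 1.0]]
side [[-0.993, -0.076, 0.096, 0.484], [-0.119, 0.434, -0.893, 1.008], [0.027, -0.898, -0.44, 0.56], [0.0, 0.0, 0.0, 1.0]]
```

View pics/scene0.png

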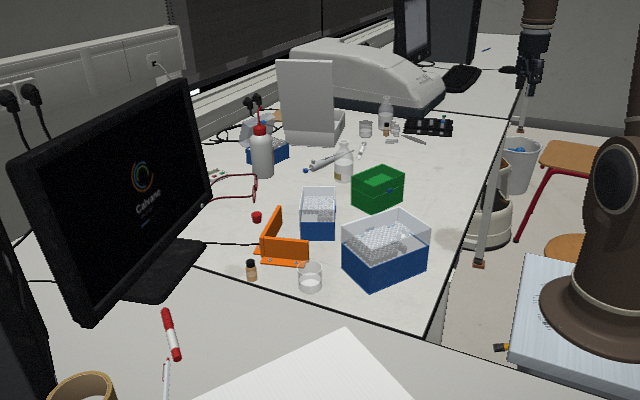

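View pics/side0.png

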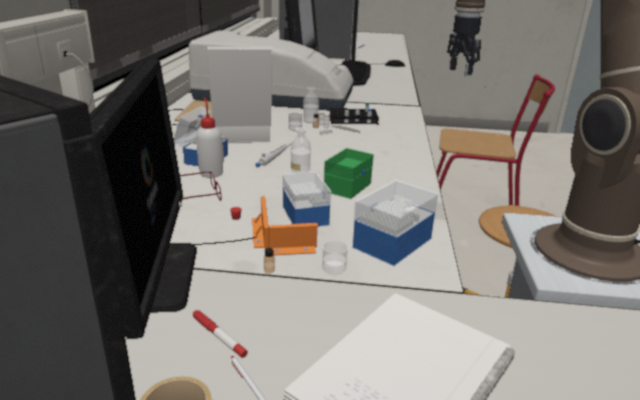

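The small blue box stands at scene (318,213). Look-alikes are the large blue box (385,250), the green box (377,188) and a far blue one (267,152). The stop is at (283,245), the beaker (310,277), the vial (251,270), the red stopper (257,217) and the bottle (343,165). I'll check with close crops.

```bash
cat > h.py <<'E'
import numpy as np,cv2
from cell import *
def ray(n,u,v,z):
    "world point where pixel's ray meets height z"
    m=camera_model(n);K=m['intrinsics'];T=np.array(m['extrinsics'])
    d=T[:3,:3]@np.linalg.solve(np.array(K),[u,v,1.]);o=T[:3,3]
    return o+d*(z-o[2])/d[2]
def cloud(n,p,d):
    m=camera_model(n);K=np.array(m['intrinsics']);T=np.array(m['extrinsics'])
    v,u=np.mgrid[:d.shape[0],:d.shape[1]]
    c=np.stack([(u-K[0,2])/K[0,0]*d,(v-K[1,2])/K[1,1]*d,d],-1)
    return c@T[:3,:3].T+T[:3,3]
E
python3 - <<'E'
from h import *
a=np.load('scene0.npz')['p'][140:300,230:440];cv2.imwrite('pics/c1.png',cv2.resize(a,None,fx=3.7,fy=3.7,interpolation=cv2.INTER_CUBIC))
f=np.load('scene0.npz');P=cloud('scene',f['p'],f['d'])
hsv=cv2.cvtColor(f['p'],cv2.COLOR_BGR2HSV)
g=np.load('side0.npz');Q=cloud('side',g['p'],g['d']);hs2=cv2.cvtColor(g['p'],cv2.COLOR_BGR2HSV)
def col(P,h,lo,hi,box):
    u0,u1,v0,v1=box;m=np.zeros(h.shape[:2],bool);m[v0:v1,u0:u1]=1
    m&=(h[...,0]>=lo)&(h[...,0]<=hi)&(h[...,1]>120)&(h[...,2]>60);return P[m]
def med(n,X):
    print(n,len(X),np.round(np.percentile(X,[2,50,98],axis=0),3).tolist())
med('orange sc',col(P,hsv,5,20,(250,312,200,270)));med('orange si',col(Q,hs2,5,20,(250,320,195,256)))
med('red',col(P,hsv,170,180,(248,265,205,225)))
med('bluebox sc',col(P,hsv,100,125,(295,340,180,245)));med('bluebox si',col(Q,hs2,100,125,(278,332,170,226)))
med('bigblue',col(P,hsv,100,125,(341,435,205,292)));med('green',col(P,hsv,50,75,(345,410,160,215)))
E
```

```text
orange sc 1735 [[0.558, -0.024, 0.003], [0.645, 0.094, 0.031], [0.712, 0.145, 0.057]]
orange si 1871 [[0.582, 0.002, 0.003], [0.644, 0.096, 0.024], [0.723, 0.125, 0.056]]
red 17 [[0.765, -0.023, 0.006], [0.771, -0.01, 0.015], [0.782, -0.006, 0.023]]
bluebox sc 643 [[0.563, -0.023, 0.002], [0.597, -0.005, 0.028], [0.634, 0.011, 0.053]]
bluebox si 635 [[0.566, -0.067, 0.007], [0.608, -0.007, 0.03], [0.672, 0.013, 0.047]]
bigblue 2177 [[0.339, 0.006, 0.003], [0.4, 0.084, 0.035], [0.498, 0.125, 0.066]]
green 2009 [[0.477, -0.279, 0.005], [0.522, -0.199, 0.064], [0.588, -0.165, 0.089]]
```

View pics/c1.png

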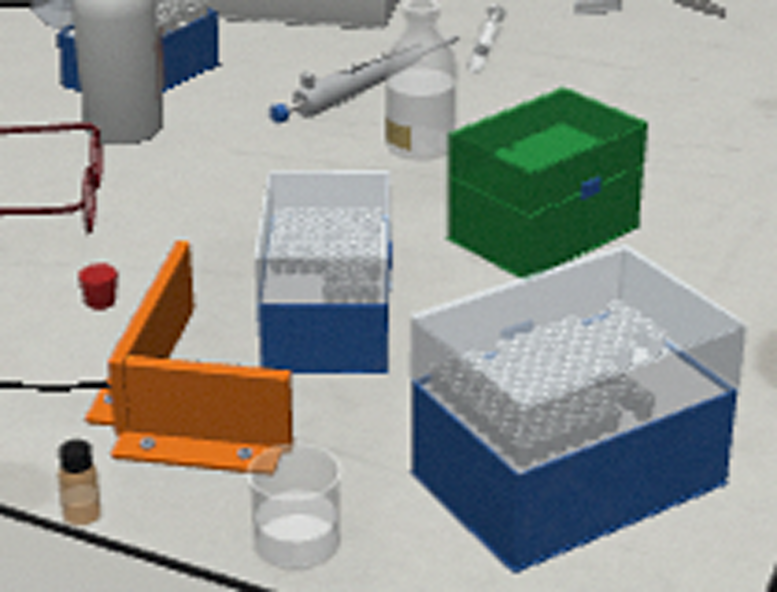

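```bash
cat > fit.py <<'E'
from h import *
from scipy.optimize import least_squares
import sys
def pts(n,f,lo,hi,box,zl,zh):
    P=cloud(n,f['p'],f['d']);h=cv2.cvtColor(f['p'],cv2.COLOR_BGR2HSV)
    u0,u1,v0,v1=box;m=np.zeros(h.shape[:2],np.uint8);m[v0:v1,u0:u1]=1
    m&=((h[...,0]>=lo)&(h[...,0]<=hi)&(h[...,1]>110)&(h[...,2]>50)).astype(np.uint8)
    m=cv2.erode(m,np.ones((3,3)))>0
    X=P[m];return X[(X[:,2]>zl)&(X[:,2]<zh)]
def loc(X,q):
    c,s=np.cos(q[2]),np.sin(q[2]);d=X[:,:2]-q[:2];return np.c_[c*d[:,0]+s*d[:,1],-s*d[:,0]+c*d[:,1]]
def rectres(L,r):
    x0,x1,y0,y1=r;dx=np.maximum(x0-L[:,0],L[:,0]-x1);dy=np.maximum(y0-L[:,1],L[:,1]-y1)
    return np.hypot(np.maximum(dx,0),np.maximum(dy,0))+np.minimum(np.maximum(dx,dy),0)
STOP=[(0,.01,-.14,.01),(-.1,.01,0,.01)];BOX=[(-.04,.043,-.059,.059)]
def fit(X,rs,q0):
    def f(q):
        R=np.array([rectres(loc(X,q),r) for r in rs]);return R[np.abs(R).argmin(0),range(len(X))]
    return min((least_squares(f,[q0[0],q0[1],t],loss='soft_l1',f_scale=.002,x_scale=[.01,.01,.05]) for t in (-.3,0,.3)),key=lambda r:r.cost)
E
python3 - <<'E'
from fit import *
for n,ob,bb in(('scene',(250,312,200,270),(295,340,180,245)),('side',(250,320,195,256),(278,332,170,226))):
    f=np.load(n+'0.npz')
    X=pts(n,f,5,20,ob,.015,.05);r=fit(X,STOP,(.70,.10));print(n,'stop',len(X),np.round(r.x,4),r.cost)
    X=pts(n,f,100,125,bb,.005,.06);r=fit(X,BOX,(.60,-.06));print(n,'box',len(X),np.round(r.x,4),r.cost)
# hand-picked pixel checks
for p,z in(((300.5,238.9),0),((334.6,240.5),0),((303,186.8),.086),((335,186.8),.086),((308.6,240.5),.055),((279.5,205.4),.055),((264.6,236.5),.055),((262,237.2),.055)):print(p,np.round(ray('scene',*p,z),4))
for p in((313.7,290,0),(256,217+.0,.0),(251.5,279,0),(344,180,0)):print('obj',np.round(ray('scene',*p),3))
E
```

```text
scene stop 795 [0.6759 0.1074 0.259 ] 0.0022643089668556984
scene box 518 [ 0.6162 -0.0618  0.4185] 0.0005571347790211231
side stop 829 [0.6832 0.1113 0.2675] 0.0018620628673258572
side box 490 [ 0.6213 -0.0578  0.4181] 0.000526078832505184
(300.5, 238.9) [0.6392 0.0048 0.    ]
(334.6, 240.5) [ 0.5622 -0.0225  0.    ]
(303, 186.8) [ 0.68   -0.0916  0.086 ]
(335, 186.8) [ 0.6071 -0.124   0.086 ]
(308.6, 240.5) [0.5787 0.0754 0.055 ]
(279.5, 205.4) [ 0.7153 -0.0326  0.055 ]
(264.6, 236.5) [0.674  0.1012 0.055 ]
(262, 237.2) [0.6777 0.1059 0.055 ]
obj [0.526 0.159 0.   ]
obj [ 0.793 -0.038  0.   ]
obj [0.661 0.182 0.   ]
obj [ 0.672 -0.328  0.   ]
```

```bash
python3 - <<'E'
from h import *
for nm,u,v in(('green L',448,240),('green near',525,277),('green R',640,230),('big L',412,470),('big near',516,570),('big R',733,485)):print(nm,np.round(ray('scene',230+u/3.7,140+v/3.7,0),3))
E
python3 -m creep '[[[10,-7,0],[0,0,0],1],[[20,-14,0],[0,0,0],1],[[30,-21,0],[0,0,0],1],[[38,-27.5,0],[0,0,0],1],[[42,-30,0],[0,0,0],1],[[44,-32,0],[0,0,0],0.6],[[46,-33,0],[0,0,0],0.6],[[46,-34.5,0],[0,0,0],0.6],[[46,-34.5,0],[0,0,0],0.6],[[46,-34.5,0],[0,0,0],0.6],[[46,-34.5,0],[0,0,0],0.6],[[46,-34.5,0],[0,0,0],0.6]]'
```

```text
green L [ 0.594 -0.197  0.   ]
green near [ 0.524 -0.171  0.   ]
green R [ 0.471 -0.269  0.   ]
big L [0.506 0.065 0.   ]
big near [0.419 0.123 0.   ]
big R [0.332 0.002 0.   ]
time_s: 1.3
ee_pos: [0.533, -0.0808, 0.2311]
tcp_rot: [-0.001, 0.981, 0.195, 0.0]
contact_force: [-0.1, 0.8, 0.1]
width: 0.0513
finger_force: 0.0
```

```bash
python3 -m creep '[[[0,0,5],[0,0,3],0.6],[[0,0,10],[0,0,7],0.6],[[0,0,15],[0,0,7.4],0.6],[[0,0,18],[0,0,7.4],0.6],[[0,0,20],[0,0,7.4],0.6],[[0,0,20.4],[0,0,7.4],0.6],[[0,0,20.4],[0,0,7.4],0.6]]'
python3 - <<'E'
from fit import *
s=state();p,d=capture('scene');print(np.array(s['ee_pos']).round(4))
np.savez('scene1.npz',p=p,d=d)
cv2.imwrite('pics/s1.png',cv2.resize(p[140:300,230:440],None,fx=3.7,fy=3.7,interpolation=cv2.INTER_CUBIC))
E
```

```text
time_s: 2.0
ee_pos: [0.5312, -0.0857, 0.0268]
tcp_rot: [-0.0, 0.992, 0.129, -0.001]
contact_force: [0.0, -0.4, -0.1]
width: 0.0512
finger_force: 0.0
[ 0.5312 -0.0857  0.0268]
```

View pics/s1.png

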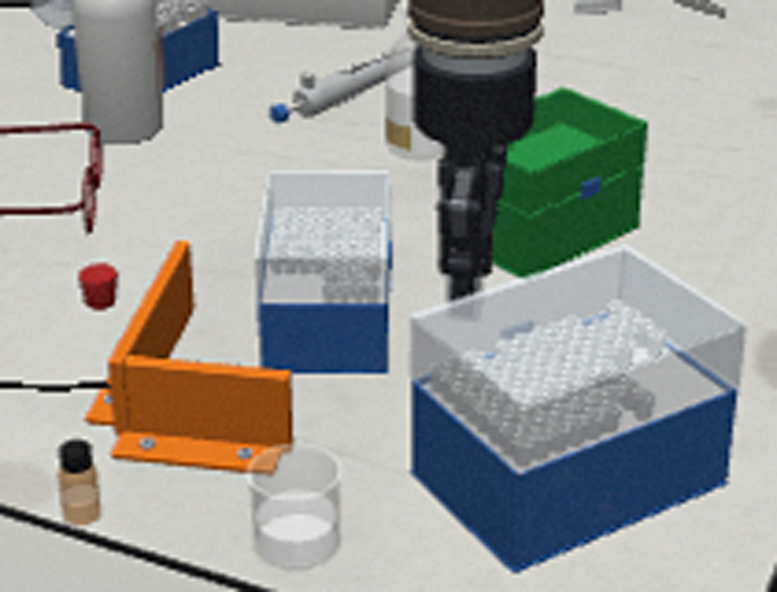

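```bash
python3 -m creep '[[[1,0,0],[0,0,0],0.6],[[2,0,0],[0,0,0],0.6],[[2.5,0,0],[0,0,0],0.6],[[3,0,0],[0,0,0],0.6],[[3.5,0,0],[0,0,0],0.6],[[4,0,0],[0,0,0],0.6],[[4.5,0,0],[0,0,0],0.6],[[5,0,0],[0,0,0],0.6],[[5.5,0,0],[0,0,0],0.6],[[6,0,0],[0,0,0],0.6],[[6.5,0,0],[0,0,0],0.6],[[7,0,0],[0,0,0],0.6]]'
python3 -m creep '[[[0.5,0,0],[0,0,0],0.6],[[1,0,0],[0,0,0],0.6],[[1,0,0],[0,0,0],0.6],[[1,0,0],[0,0,0],0.6]]'
python3 - <<'E'
from fit import *
for n,bb in(('scene',(262,345,180,255)),('side',(250,335,170,236))):
    p,d=capture(n);f=dict(p=p,d=d)
    X=pts(n,f,100,125,bb,.005,.06);r=fit(X,BOX,(.66,-.05));print(n,'box',len(X),np.round(r.x,4),r.cost)
    if n=='scene':cv2.imwrite('pics/s2.png',cv2.resize(p[140:300,230:440],None,fx=3.7,fy=3.7,interpolation=cv2.INTER_CUBIC))
E
```

```text
time_s: 3.25
ee_pos: [0.5996, -0.0681, 0.0273]
tcp_rot: [0.0, 0.992, 0.128, -0.0]
contact_force: [-3.3, 0.2, 1.0]
width: 0.0514
finger_force: 0.0
time_s: 3.65
ee_pos: [0.6094, -0.0651, 0.0272]
tcp_rot: [-0.0, 0.992, 0.129, 0.0]
contact_force: [-0.9, -0.2, 0.3]
width: 0.0514
finger_force: 0.0
scene box 546 [ 0.662  -0.0466  0.2503] 0.002021437324581005
side box 364 [ 0.6686 -0.0434  0.2552] 0.000422421780881325
```

View pics/s2.png

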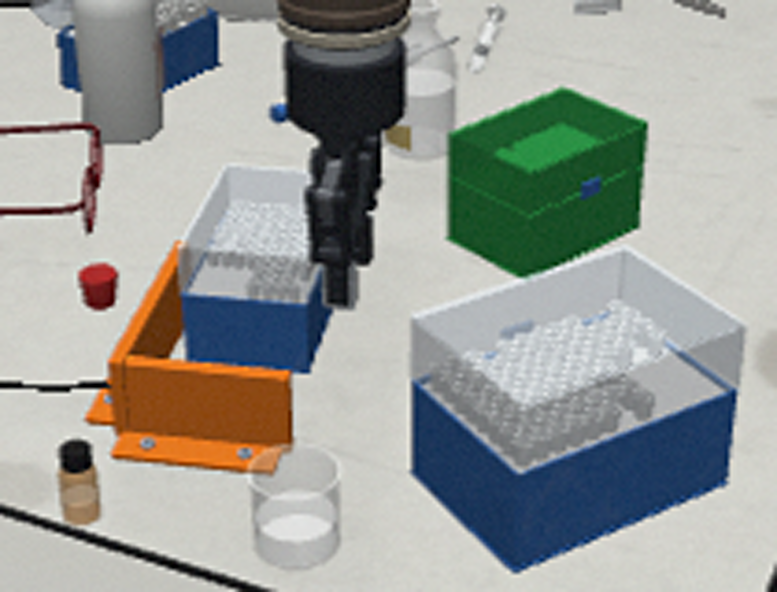

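```bash
python3 -m creep '[[[-1,0,0],[0,0,0],0.6],[[-2,0,0],[0,0,0],0.6],[[-2,0,-4],[0,0,0],0.5],[[-2,0,-8],[0,0,0],0.4],[[-2,0,-12],[0,0,0],0.4]]'
python3 -m creep '[[[1,2,0],[0,0,-8],0.4],[[3,4,0],[0,0,-16],0.4],[[5,6,0],[0,0,-24],0.4],[[7,8,0],[0,0,-32],0.4],[[7.5,9.5,0],[0,0,-40],0.4],[[7.5,9.5,0],[0,0,-48],0.4],[[7.5,9.5,0],[0,0,-56],0.4],[[7.5,9.5,0],[0,0,-64],0.4],[[7.5,9.5,0],[0,0,-72],0.4],[[7.5,9.5,0],[0,0,-80],0.4],[[7.5,9.5,0],[0,0,-88],0.4],[[7.5,9.5,0],[0,0,-90],0.4]]'
python3 - <<'E'
from fit import *
s=state();print(np.round(s['joint_pos'],2))
p,d=capture('wrist');cv2.imwrite('pics/w1.png',p);np.savez('w1.npz',p=p,d=d)
for n,bb in(('scene',(262,345,180,255)),('side',(250,335,170,236))):
    p,d=capture(n);f=dict(p=p,d=d)
    X=pts(n,f,100,125,bb,.005,.06);r=fit(X,BOX,(.66,-.05));print(n,'box',len(X),np.round(r.x,4),r.cost)
E
```

```text
time_s: 4.25
ee_pos: [0.5884, -0.0709, 0.1485]
tcp_rot: [0.0, 0.992, 0.128, -0.0]
contact_force: [0.1, 0.5, -0.6]
width: 0.0344
finger_force: 0.0
time_s: 5.45
ee_pos: [0.6854, -0.1438, 0.1471]
tcp_rot: [-0.0, 0.609, 0.794, -0.0]
contact_force: [-0.3, -0.3, -0.7]
width: 0.0345
finger_force: 0.0
[ 0.51  0.69 -0.6   1.45  0.4   1.13  0.11]
scene box 596 [ 0.6623 -0.0466  0.2516] 0.0023892257332562413
side box 363 [ 0.6681 -0.0435  0.2584] 0.0004753857822069392
```

View pics/w1.png

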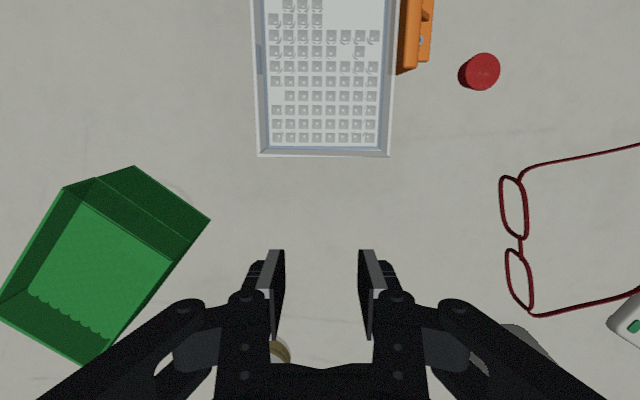

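```bash
python3 -m creep '[[[0,0,4],[0,0,0],0.5],[[0,0,8],[0,0,0],0.5],[[0,0,11],[0,0,0],0.5],[[0,0,12],[0,0,0],0.5],[[0.5,0,12],[0,0,0],0.5],[[1,0,12],[0,0,0],0.5],[[1.5,0,12],[0,0,0],0.5],[[2,0,12],[0,0,0],0.5],[[2.5,0,12],[0,0,0],0.5],[[3,0,12],[0,0,0],0.5],[[3.5,0,12],[0,0,0],0.5],[[4,0,12],[0,0,0],0.5]]'
python3 -m creep '[[[0.5,0,0],[0,0,0],0.5],[[1,0,0],[0,0,0],0.5],[[1.5,0,0],[0,0,0],0.5],[[2,0,0],[0,0,0],0.5],[[2.5,0,0],[0,0,0],0.5],[[3,0,0],[0,0,0],0.5],[[3.5,0,0],[0,0,0],0.5],[[4,0,0],[0,0,0],0.5],[[4.5,0,0],[0,0,0],0.5],[[5,0,0],[0,0,0],0.5],[[5.5,0,0],[0,0,0],0.5],[[6,0,0],[0,0,0],0.5]]'
python3 - <<'E'
from fit import *
p,d=capture('scene');cv2.imwrite('pics/s3.png',cv2.resize(p[140:300,230:440],None,fx=3.7,fy=3.7,interpolation=cv2.INTER_CUBIC))
E
```

```text
time_s: 6.8
ee_pos: [0.6765, -0.1055, 0.0277]
tcp_rot: [0.001, 0.611, 0.792, -0.0]
contact_force: [0.7, -4.4, 1.4]
width: 0.0429
finger_force: 0.0
time_s: 8.0
ee_pos: [0.6607, -0.0461, 0.0273]
tcp_rot: [-0.0, 0.61, 0.792, -0.0]
contact_force: [0.8, -3.5, 1.5]
width: 0.0428
finger_force: 0.0
```

View pics/s3.png

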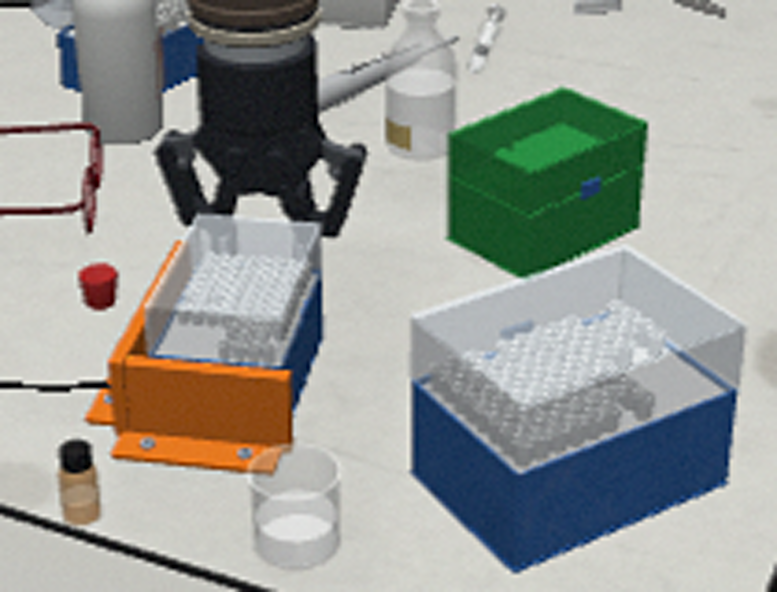

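```bash
python3 -m creep '[[[0.2,0,0],[0,0,0],0.5],[[0.4,0,0],[0,0,0],0.5],[[0.6,0,0],[0,0,0],0.5],[[0.8,0,0],[0,0,0],0.5],[[1.0,0,0],[0,0,0],0.5],[[1.2,0,0],[0,0,0],0.5]]'
python3 -m creep '[[[0.1,0,0],[0,0,0],0.5],[[0.2,0,0],[0,0,0],0.5]]'
python3 -m creep '[[[0.1,0,0],[0,0,0],0.5],[[0.1,0,0],[0,0,0],0.5]]'
```

```text
time_s: 8.65
ee_pos: [0.6596, -0.0422, 0.0276]
tcp_rot: [0.004, 0.612, 0.791, -0.002]
contact_force: [6.2, -22.4, 2.3]
width: 0.0428
finger_force: 0.0
time_s: 8.85
ee_pos: [0.6595, -0.0423, 0.0279]
tcp_rot: [0.004, 0.613, 0.79, -0.003]
contact_force: [8.0, -23.8, 2.1]
width: 0.0423
finger_force: 0.0
time_s: 9.05
ee_pos: [0.6595, -0.0423, 0.028]
tcp_rot: [0.005, 0.613, 0.79, -0.003]
contact_force: [7.0, -23.3, 2.7]
width: 0.0427
finger_force: 0.0
```

```bash
python3 -m creep '[[[-1,0,0],[0,0,0],0.5],[[-2.5,0,0],[0,0,0],0.5],[[-4,0,0],[0,0,0],0.5],[[-4,0,0],[0,0,0],0.5]]'
python3 -m creep '[[[0,0,-4],[0,0,0],0.5],[[0,0,-8],[0,0,0],0.5],[[0,0,-12],[0,0,0],0.5],[[0,0,-12],[0,0,0],0.5]]'
python3 - <<'E'
from fit import *
s=state();p,d=capture('wrist');cv2.imwrite('pics/w2.png',p)
E
```

```text
time_s: 9.45
ee_pos: [0.6675, -0.0736, 0.0267]
tcp_rot: [0.0, 0.612, 0.791, -0.0]
contact_force: [-0.5, -0.5, 0.3]
width: 0.0428
finger_force: 0.0
time_s: 9.85
ee_pos: [0.6705, -0.0691, 0.1536]
tcp_rot: [0.003, 0.61, 0.792, 0.003]
contact_force: [-0.3, 0.4, 0.2]
width: 0.0425
finger_force: 0.0
```

View pics/w2.png

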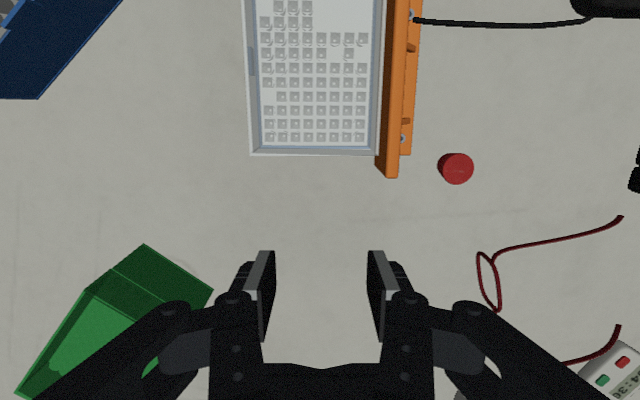

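```bash
cat > wr.py <<'E'
from h import *
from scipy.spatial.transform import Rotation as R
def wray(s,u,v,z):
    m=camera_model('wrist');K=np.array(m['intrinsics']);M=np.array(m['mount'])
    q=s['tcp_rot'];T=np.eye(4);T[:3,:3]=R.from_quat([q[1],q[2],q[3],q[0]]).as_matrix();T[:3,3]=s['ee_pos'];T=T@M
    d=T[:3,:3]@np.linalg.solve(K,[u,v,1.]);o=T[:3,3];return (o+d*(z-o[2])/d[2])
def stp(w,a=.262,o=(.680,.109)):
    d=w[:2]-np.array(o);return np.round([1e3*(np.cos(a)*d[0]+np.sin(a)*d[1]),1e3*(-np.sin(a)*d[0]+np.cos(a)*d[1])],1)
E
python3 - <<'E'
from wr import *
s=state()
for n,u,v,z in(('BL',250,155,.086),('BR',382,155,.086),('left up',243,0,.086),('right up',386,0,.086),('wall end in',378,177,.055),('wall end out',398,177,.055),('wall top in',386,30,.055)):print(n,stp(wray(s,u,v,z)))
# move to above -x side so that the camera sees the corner: report TCP in stop frame
print('tcp',stp(np.array(s['ee_pos'])))
p=cv2.imread('pics/w2.png');cv2.imwrite('pics/w2c.png',cv2.resize(p[0:190,230:420],None,fx=3.1,fy=3.1,interpolation=cv2.INTER_CUBIC))
E
```

```text
BL [-100.7 -126. ]
BR [ -18.7 -126.3]
left up [-99.  -41.3]
right up [-20.7 -41.4]
wall end in [ -14.9 -147. ]
wall end out [  -0.3 -147.1]
wall top in [-14.3 -50.3]
tcp [ -56.9 -169.5]
```

View pics/w2c.png

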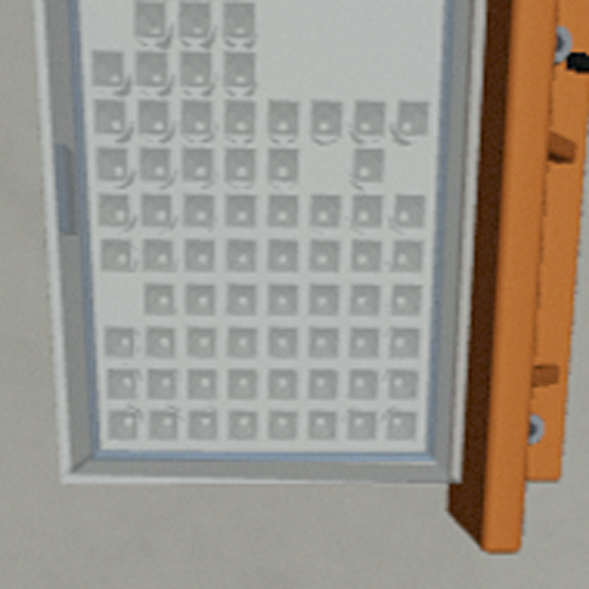

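```bash
python3 -m creep '[[[0,-2,0],[0,0,8],0.6],[[0,-4,0],[0,0,16],0.6],[[0,-6,0],[0,0,24],0.6],[[2,-8,0],[0,0,32],0.6],[[4,-8,0],[0,0,40],0.6],[[6,-8,0],[0,0,48],0.6],[[7.5,-8,0],[0,0,56],0.6],[[8.45,-8,0],[0,0,64],0.6],[[8.45,-8,0],[0,0,72],0.6],[[8.45,-8,0],[0,0,80],0.6],[[8.45,-8,0],[0,0,88],0.6],[[8.45,-8,0],[0,0,90],0.6]]'
python3 -m creep '[[[0,0,0],[0,0,0],0.6],[[0,0,0],[0,0,0],0.6],[[0,0,0],[0,0,0],0.6]]'
python3 - <<'E'
from wr import *
s=state();print(stp(np.array(s['ee_pos'])),s['ee_pos'],s['joint_pos'].round(2) if hasattr(s['joint_pos'],'round') else s['joint_pos'])
E
```

```text
time_s: 11.1
ee_pos: [0.5674, -0.0088, 0.1459]
tcp_rot: [-0.0, 0.992, 0.126, -0.001]
contact_force: [-0.1, -0.4, -0.4]
width: 0.0513
finger_force: 0.0
time_s: 11.4
ee_pos: [0.5681, -0.0092, 0.1468]
tcp_rot: [-0.0, 0.992, 0.129, -0.0]
contact_force: [-0.4, 0.6, -0.1]
width: 0.0515
finger_force: 0.0
[-138.7  -85.2] [ 0.56806352 -0.0092294   0.14679543] [ 0.16  0.42 -0.3   1.81  0.15  0.93 -1.52]
```

```bash
python3 -m creep '[[[0,0,4],[0,0,0],0.6],[[0,0,8],[0,0,0],0.6],[[0,0,11],[0,0,0],0.6],[[0,0,12],[0,0,0],0.6],[[0,0,12],[0,0,0],0.6],[[0.5,0,12],[0,0,0],0.6],[[1,0,12],[0,0,0],0.6],[[1.4,0,12],[0,0,0],0.6],[[1.7,0,12],[0,0,0],0.6],[[2,0,12],[0,0,0],0.6]]'
python3 -m creep '[[[0.2,0,0],[0,0,0],0.6],[[0.4,0,0],[0,0,0],0.6],[[0.6,0,0],[0,0,0],0.6]]'
python3 -m creep '[[[0.2,0,0],[0,0,0],0.6],[[0.4,0,0],[0,0,0],0.6]]'
```

```text
time_s: 12.4
ee_pos: [0.5883, -0.0042, 0.0278]
tcp_rot: [0.0, 0.992, 0.128, 0.0]
contact_force: [0.2, -0.2, 0.0]
width: 0.0514
finger_force: 0.0
time_s: 12.7
ee_pos: [0.5931, -0.0029, 0.0272]
tcp_rot: [0.0, 0.992, 0.128, -0.001]
contact_force: [-3.6, -2.2, 2.6]
width: 0.051
finger_force: 0.0
time_s: 12.9
ee_pos: [0.5966, -0.0021, 0.027]
tcp_rot: [0.0, 0.992, 0.128, -0.001]
contact_force: [-3.3, -1.0, 1.3]
width: 0.0512
finger_force: 0.0
```

```bash
python3 -m creep '[[[0.15,0,0],[0,0,0],0.6],[[0.3,0,0],[0,0,0],0.6],[[0.4,0,0],[0,0,0],0.6]]'
python3 -m creep '[[[0.15,0,0],[0,0,0],0.6],[[0.3,0,0],[0,0,0],0.6]]'
python3 -m creep '[[[0.15,0,0],[0,0,0],0.6],[[0.3,0,0],[0,0,0],0.6]]'
```

```text
time_s: 13.2
ee_pos: [0.6013, -0.0007, 0.0273]
tcp_rot: [0.0, 0.992, 0.128, -0.0]
contact_force: [-3.2, -1.7, 2.4]
width: 0.0513
finger_force: 0.0
time_s: 13.4
ee_pos: [0.6042, 0.0, 0.0273]
tcp_rot: [0.0, 0.992, 0.128, -0.0]
contact_force: [-3.4, -1.3, 1.7]
width: 0.0511
finger_force: 0.0
time_s: 13.6
ee_pos: [0.604, -0.0001, 0.0266]
tcp_rot: [0.0, 0.992, 0.128, -0.003]
contact_force: [-16.2, -4.2, 9.1]
width: 0.0516
finger_force: 0.0
```

```bash
python3 -m creep '[[[0.15,0,0],[0,0,0],0.6],[[0.15,0,0],[0,0,0],0.6]]'
python3 -m creep '[[[-1,0,0],[0,0,0],0.6],[[-2,0,0],[0,0,0],0.6],[[-2,0,-3],[0,0,0],0.6],[[-2,0,-7],[0,0,0],0.6],[[-2,0,-11],[0,0,0],0.6],[[-2,0,-15],[0,0,0],0.6],[[-2,0,-15],[0,0,0],0.6],[[-2,0,-15],[0,0,0],0.6],[[-2,0,-15],[0,0,0],0.6]]'
python3 - <<'E'
from wr import *
s=state();print(stp(np.array(s['ee_pos'])),s['ee_pos'])
p,d=capture('wrist');q,_=capture('scene')
a=cv2.resize(p,(400,250));b=cv2.resize(q[180:280,240:350],(400,364),interpolation=cv2.INTER_CUBIC)
cv2.imwrite('pics/w3.png',p);cv2.imwrite('pics/s3b.png',q)
c=np.zeros((400,800,3),np.uint8);c=np.zeros((580,800,3),np.uint8)
c[:400,:640]=p;c[400:580,:198]=cv2.resize(q[180:280,240:350],(198,180),interpolation=cv2.INTER_CUBIC)
cv2.imwrite('pics/m.png',c)
E
```

```text
time_s: 13.8
ee_pos: [0.6038, -0.0003, 0.0262]
tcp_rot: [0.001, 0.992, 0.128, -0.005]
contact_force: [-17.6, -4.0, 8.1]
width: 0.0513
finger_force: 0.0
time_s: 14.7
ee_pos: [0.5887, -0.004, 0.1764]
tcp_rot: [-0.0, 0.992, 0.128, -0.0]
contact_force: [-0.4, 0.1, -0.9]
width: 0.0513
finger_force: 0.0
[-117.5  -85.5] [ 0.5886627  -0.00400278  0.17637598]
```

View pics/m.png

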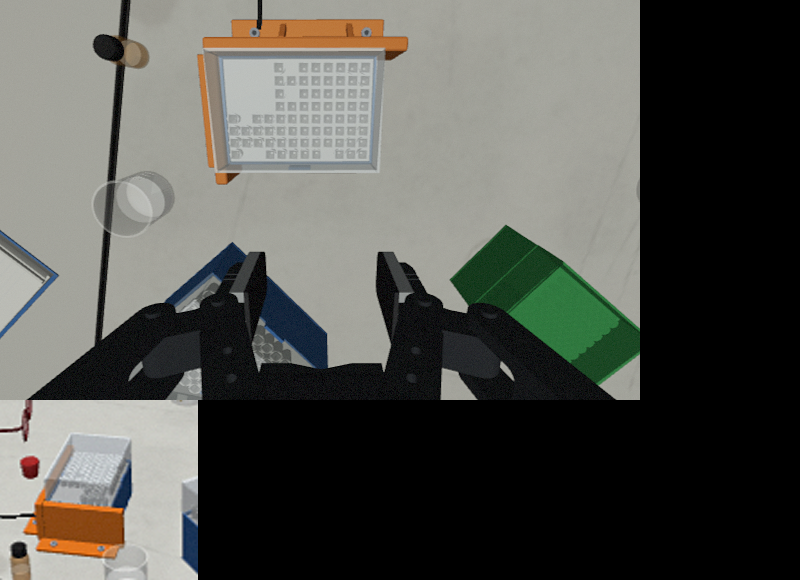

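```bash
python3 - <<'E'
from wr import *
s=state();p=cv2.imread('pics/w3.png')
cv2.imwrite('pics/w3c.png',cv2.resize(p[10:195,190:415],None,fx=3.5,fy=3.2,interpolation=cv2.INTER_CUBIC))
E
```

```text
(no output)
```

View pics/w3c.png

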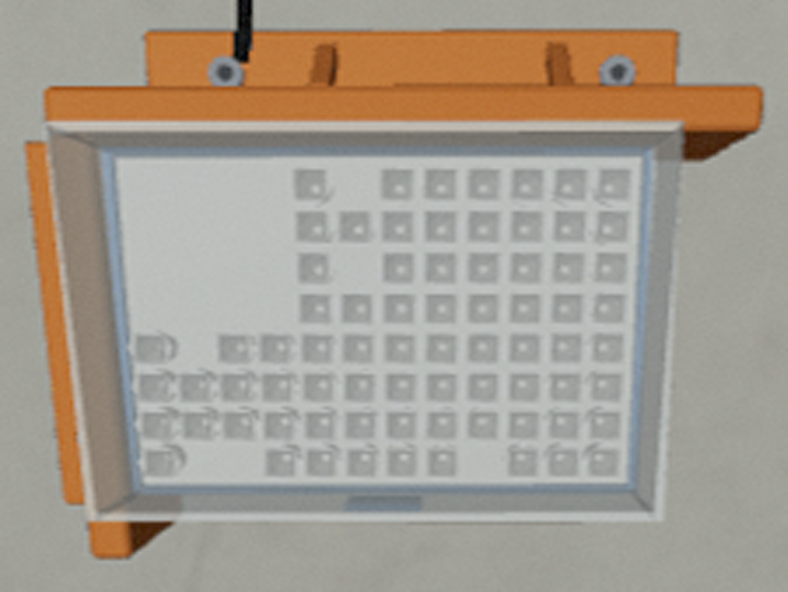

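```bash
python3 - <<'E'
from wr import *
s=state()
for n,x,y,z in(('TL',48,122,.086),('TR',683,124,.086),('BL',88,520,.086),('BR',662,520,.086),('back outer L',46,87,.055),('back outer R',762,87,.055),('back inner R',760,130,.055),('side end out',92,555,.055),('side end in',130,555,.055)):print(n,stp(wray(s,190+x/3.5,10+y/3.2,z)))
E
```

```text
TL [-10. -11.]
TR [ -10.9 -126.8]
BL [-90.5 -10.5]
BR [ -91.  -126.7]
back outer L [ 1.7 -1.4]
back outer R [   1.1 -148. ]
back inner R [  -7.7 -148.3]
side end out [-105.8   -0.5]
side end in [-105.8   -9.3]
```

```bash
python3 -m creep '[[[0,2,0],[0,0,-8],0.3],[[0,4,0],[0,0,-16],0.3],[[1,6,0],[0,0,-24],0.3],[[3,7.65,0],[0,0,-32],0.3],[[5,7.65,0],[0,0,-40],0.3],[[6.55,7.65,0],[0,0,-48],0.3],[[6.55,7.65,0],[0,0,-56],0.3],[[6.55,7.65,0],[0,0,-64],0.3],[[6.55,7.65,0],[0,0,-72],0.3],[[6.55,7.65,0],[0,0,-80],0.3],[[6.55,7.65,0],[0,0,-88],0.3],[[6.55,7.65,0],[0,0,-90],0.3]]'
python3 -m creep '[[[0,0,4],[0,0,0],0.3],[[0,0,8],[0,0,0],0.3],[[0,0,12],[0,0,0],0.3],[[0,0,14.7],[0,0,0],0.3],[[0,0,14.7],[0,0,0],0.3],[[0.3,0,14.7],[0,0,0],0.3],[[0.6,0,14.7],[0,0,0],0.3],[[0.9,0,14.7],[0,0,0],0.3],[[1.2,0,14.7],[0,0,0],0.3],[[1.4,0,14.7],[0,0,0],0.3],[[1.6,0,14.7],[0,0,0],0.3]]'
python3 -m creep '[[[0.1,0,0],[0,0,0],0.3],[[0.2,0,0],[0,0,0],0.3],[[0.3,0,0],[0,0,0],0.3]]'
```

```text
time_s: 16.0
ee_pos: [0.6715, -0.0612, 0.1755]
tcp_rot: [-0.001, 0.608, 0.794, -0.0]
contact_force: [0.2, -0.2, 0.4]
width: 0.0259
finger_force: 0.0
time_s: 17.1
ee_pos: [0.6681, -0.0456, 0.0308]
tcp_rot: [0.0, 0.61, 0.792, 0.0]
contact_force: [-0.0, 0.1, -1.1]
width: 0.0255
finger_force: 0.0
time_s: 17.4
ee_pos: [0.6671, -0.0429, 0.0302]
tcp_rot: [-0.0, 0.61, 0.792, -0.0]
contact_force: [-0.6, 0.8, 1.1]
width: 0.0256
finger_force: 0.0
```

```bash
python3 -m creep '[[[0.1,0,0],[0,0,0],0.3],[[0.2,0,0],[0,0,0],0.3]]'
python3 -m creep '[[[0.1,0,0],[0,0,0],0.3],[[0.2,0,0],[0,0,0],0.3]]'
python3 -m creep '[[[0.1,0,0],[0,0,0],0.3],[[0.2,0,0],[0,0,0],0.3]]'
```

```text
time_s: 17.6
ee_pos: [0.6666, -0.0409, 0.0302]
tcp_rot: [-0.0, 0.61, 0.792, -0.0]
contact_force: [-0.8, -0.5, -1.1]
width: 0.0257
finger_force: 0.0
time_s: 17.8
ee_pos: [0.6664, -0.0405, 0.0303]
tcp_rot: [0.001, 0.611, 0.792, -0.001]
contact_force: [1.4, -5.6, 0.1]
width: 0.0258
finger_force: 0.0
time_s: 18.0
ee_pos: [0.6663, -0.0405, 0.0304]
tcp_rot: [0.002, 0.611, 0.791, -0.001]
contact_force: [3.0, -10.8, -1.3]
width: 0.0259
finger_force: 0.0
```

```bash
python3 -m creep '[[[0.1,0,0],[0,0,0],0.3],[[0.2,0,0],[0,0,0],0.3],[[0.2,0,0],[0,0,0],0.3]]'
python3 -m creep '[[[-1,0,0],[0,0,0],0.3],[[-2.5,0,0],[0,0,0],0.3],[[-2.5,0,-4],[0,0,0],0.3],[[-2.5,0,-8],[0,0,0],0.3],[[-2.5,0,-12],[0,0,0],0.3],[[-2.5,0,-14],[0,0,0],0.3],[[-2.5,0,-14],[0,0,0],0.3],[[-2.5,0,-14],[0,0,0],0.3],[[-2.5,0,-14],[0,0,0],0.3]]'
python3 - <<'E'
from wr import *
s=state();p,d=capture('wrist')
g=[(n,q) for n,q in(('scene',capture('scene')[0]),)]
c=np.zeros((580,760,3),np.uint8);c[:380]=cv2.resize(p[0:200,210:610],(760,380),interpolation=cv2.INTER_CUBIC)
c[380:,:380]=cv2.resize(g[0][1][180:300,230:458],(380,200));cv2.imwrite('pics/f.png',c)
E
```

```text
time_s: 18.3
ee_pos: [0.6662, -0.0406, 0.0305]
tcp_rot: [0.002, 0.612, 0.791, -0.002]
contact_force: [3.7, -11.4, 0.6]
width: 0.0259
finger_force: 0.0
time_s: 19.2
ee_pos: [0.6707, -0.0596, 0.1686]
tcp_rot: [-0.001, 0.61, 0.792, -0.001]
contact_force: [-1.0, -0.4, -0.8]
width: 0.0255
finger_force: 0.0
```

View pics/f.png

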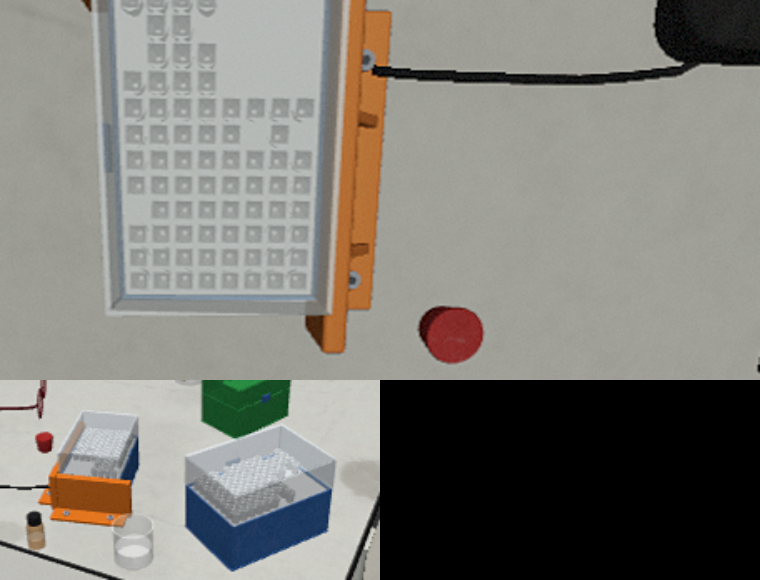

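The last picture shows the box (lid edges 105–335, row 312) along the back wall and in the corner. The red stopper, vial and beaker are where they were.

```bash
python3 -c "from cell import finish_job;print(finish_job())"
```

```text
the job is handed in; nothing more can be done
None
```

The blue tip box was pushed against both walls of the corner stop, square to within about half a degree and 1–2 mm by camera, and stood there when I handed the job in at about 19 s; the stopper, vial and beaker look undisturbed, though I did not check the bottle in the final picture.

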